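# Set up the filling funnel on a slanted filler neck

## Task

Get the hydraulic unit on the bench ready for filling: first seat the tapered adapter sleeve, narrow end first, fully home in its slanted filler neck, then seat the narrower of the two steel funnels fully home in the adapter. Both must end straight in line with the neck, shoulders down all round and not cocked; leave the bottle, the can and the wide funnel where they stand.

Things in the scene. Friction and masses are not known exactly. Their poses are not given: they have to be found in the camera images.
- neck: Filler neck: dark steel open tapered tube leaning 0.44 rad (25 deg) from vertical, away from the motor, roughly towards the robot. Origin: centre of its mouth, 170 mm above the bench; z is the bore's axis, pointing out of the mouth. Flat rim 72 mm in outside diameter; bore 56 mm wide at the mouth, 38 mm at 60 mm depth. Fixed, placed anew each time.
- machine: Hydraulic unit (fixed): grey tank 220 (x) x 260 (y) x 100 mm high, origin under its centre. A dark motor, 96 mm across, lies along y on its rear half (axis at local x +55 mm, 150 mm up; top 215 mm). The neck's mouth is at local x -96, y 0, z 170 mm and leans to local -x. An upright round filter, 64 mm across, 200 mm high, stands close beside the neck at local x -72, y +92 mm.
- adapter: Loose aluminium sleeve, 77 mm long, upright on its narrow end; origin: centre of that end, z up its axis. Outside: taper 37 mm wide at the foot to 51 mm at z 45, then a collar 64 mm in diameter up to z 77 mm (the grip). The flat shoulder under the collar rests on the neck's rim when home, 2.5 mm radial play round the taper. Bore 44 mm wide at the top, 26 mm at the foot. 0.16 kg, tips if knocked.
- adapter_seat (a point): Point on the adapter's axis at the underside of its collar (z 45 mm); meets the centre of the neck's mouth when seated.
- adapter_mouth (a point): Point on the adapter's axis at its top face (z 77 mm).
- funnel: Loose small steel funnel, 112 mm long, upright in a rack hole; origin: centre of the stem's tip (14 mm above the bench), z up its axis. Stem 23 mm wide at the tip, 39 mm at z 66; there a flat shoulder 54 mm wide, a flare to z 80, then a rim band 64 mm in outside diameter, wall 4 mm, up to z 112 mm (the grip). Its shoulder rests on the adapter's top when home, 2.5 mm radial play. 0.12 kg.
- funnel_seat (a point): Point on the funnel's axis at its shoulder (z 66 mm); meets adapter_mouth when seated.
- rack: Fixed wooden rack: a plate 220 (x) x 100 (y) mm, top at 80 mm, on two end panels; origin under its centre on the bench. Two round holes, 46 mm wide, at local x -55 and +55 mm, hold the two funnels (which one is in which hole varies).
- wide_funnel: Loose steel funnel of the same kind but with a 90 mm wide bowl, its rim 136 mm above the bench in the rack; leave it alone. Origin: centre of the stem's tip, 14 mm above the bench.
- bottle: Bystander: grey bottle 64 mm in diameter, 190 mm tall, standing about 90 mm (centre to centre) from the adapter. Origin under its centre.
- can: Bystander: can 66 mm in diameter, 120 mm tall, standing about 90 mm from the adapter on the side opposite the bottle. Origin under its centre.
Things that resemble listed ones, but are neither listed nor needed, are in the scene too. Leave any purple or yellow look-alike of the adapter alone.

How it is judged:
By the outcome, as a careful person would: the job done as asked, in the order asked, and still so for the second after the job is handed in, with the robot touching nothing.
It also fails if it takes over 64 s, if anything falls off the work surface, if the arm or the gripper's body presses on something with over 40 N, if the wrist force passes 120 N, or if a joint passes its speed limit or range.

## Robot

A 7-joint arm with a two-finger parallel gripper is mounted at the origin on the work surface. World frame = base frame: x ahead of the robot, y to its left, z up, the work surface at z = 0. Lengths are in m, angles in rad, forces in N, time in s.
With the tool pointing down it reaches from about 0.425 to 0.925 m from the base axis. Payload 6.8 kg.
Tool frame: the origin (TCP) lies on the centre line of the jaws, within the pads' length; the fingertips stand 14 mm ahead of it and the grasp point (between the pads) lies 5 mm behind it (bot.finger_overhang is the distance from the TCP to the fingertips, in m); z points along the fingers, y is the line along which they close (so a half turn about z gives the same grasp; the last joint's range is limited). The gripper opens to 85 mm and grips with 20 to 120 N. Pads are 22 mm wide; open, the fingers measure 114 mm over their backs; the gripper's body (76 mm by 85 mm) begins 54 mm behind the grasp point. The pads swing forward as they close: fully open they stand 13 mm farther back than shut.
Start: joints at [1.164, 0.477, 0.022, 1.555, -0.011, 1.109, -0.083], TCP at [0.199, -0.645, 0.245] pointing down, gripper open.
Joint ranges: [-2.96, 2.96], [-0.34, 2.1], [-1.41, 1.46], [0.24, 2.44], [-1.37, 4.51], [0.17, 1.92], [-2.96, 2.96]. Speed limits (rad/s): [2.39, 2.39, 3.14, 3.14, 3.14, 3.14, 3.14].

## Interface

Orientations are given as a unit quaternion [w, x, y, z].
In Python, from station import bot gives the robot as it stands.
- The arm moves only by the shell command python3 -m inch 'ROWS' [OPENING] [FORCE]. ROWS is JSON, a list of rows, each a list of 4 numbers: the shift along the tool's x, y, z in m, then the turn about the tool's z in degrees. A call has 1 to 12 rows; each row shifts and turns the commanded pose from where the row before left it, along the tool's axes as they then stand; what a row does not reach is not made up. A row lasts 1/10 s, in which the tool goes at most 50 mm and 8.59 degrees, less where a joint would pass 70% of its speed; a pose out of reach is approached as far as the arm can. A call is refused whole if a number of a shift passes 0.05 or a number of a turn 8.59, either way. A call with a gripper value outside its range is refused whole. OPENING is the finger opening in m, from 0 to 0.0854, set as the call begins (- or left out, the last holds). The fingers move at their own pace and stop on an object; FORCE is the grip in N (left out, the last holds). Time passes only in rows, so rows that do not move let the fingers close. It gives the time, the measured TCP pose, the force, the opening and the grip force at its end, in the units of the state.
- bot.get_obs(): the state, without advancing time (a new reading comes with each control period).
- bot.read_camera(name): name is "scene" or "top"; returns a dict with "color" (384x512x3 uint8, red, green, blue), "mtx" (3x3 intrinsics, pixels), "dist_coeffs" ([k1, k2, p1, p2, k3] as OpenCV has them; the pictures are not rectified), "world_from_camera" (4x4, takes a point from camera to world coordinates). Camera axes: x right, y up, looking along -z (the intrinsics and any distortion apply to the point x, -y, -z); pixel columns grow to the right and rows downward; lengths in m; the calibration is good to about 2 mm. A picture is of the moment at which its call begins. There is no depth.
- bot.hand_in(): hands the job in; it is judged then, once.
The state is a dict: "t": time; "q": joint angles; "joint_vel": joint speeds; "joint_torque": joint torques, N m; "eef_pos": TCP position; "tool_rot": TCP orientation; "contact_force": force on the tool from outside, world axes, zero at the start; "torque": the same for the moment, N m; "gripper_width": opening from 0.0 (shut) to 1.0 (fully open); "grasp_force": force on a finger pad.
Only numpy, scipy, OpenCV 4.12 (cv2) and the standard library are available. Lean on these libraries where they do the work, as an engineer would, in place of code of your own. Each camera call takes 0.05 s, during which the arm holds its last target. There are 200 camera calls.

## Working session

There is one attempt and no reset: what is moved stays moved. The work goes in short steps, Python scripts to look and compute and a shell command to move; the robot and the scene stay as the last step left them, time stands still between calls to the robot, and variables do not carry over. Pictures are saved under pics/ and viewed, at most 10 in all, crops included, and the job is handed in when it is done.

```bash
ls; mkdir -p pics
python3 - <<'E'
from station import bot
import cv2
for n in("scene","top"):
    r=bot.read_camera(n); cv2.imwrite(f"pics/{n}0.png",cv2.cvtColor(r["color"],cv2.COLOR_RGB2BGR))
    print(n,r["mtx"],r["dist_coeffs"],r["world_from_camera"])
o=bot.get_obs();print(o["t"],o["eef_pos"],o["tool_rot"],bot.finger_overhang)
E
```

```text
pics
scene [[432.9000335    0.         253.4004333 ]
 [  0.         432.9000335  190.19155902]
 [  0.           0.           1.        ]] [-0.06359409  0.          0.          0.          0.        ] [[ 0.40582496 -0.48326707  0.7757313   1.5392524 ]
 [ 0.91366453  0.23576246 -0.33110903 -0.4453341 ]
 [-0.02287423  0.84313048  0.53722227  0.8205799 ]
 [ 0.          0.          0.          1.        ]]
top [[451.29255292   0.         252.58212591]
 [  0.         451.29255292 193.87653201]
 [  0.           0.           1.        ]] [-0.17928767  0.          0.          0.          0.        ] [[ 8.60629425e-03  9.94542990e-01 -1.03971983e-01  4.02521088e-01]
 [-9.99962411e-01  8.66906233e-03  1.51814134e-04  3.26625710e-03]
 [ 1.05232528e-03  1.03966768e-01  9.94580215e-01  1.40678282e+00]
 [ 0.00000000e+00  0.00000000e+00  0.00000000e+00  1.00000000e+00]]
0.1 [ 0.19850972 -0.64463739  0.24443209] [-7.82923065e-04  9.88862829e-01  1.48827613e-01 -1.85883668e-04] 0.014
```

View pics/scene0.png

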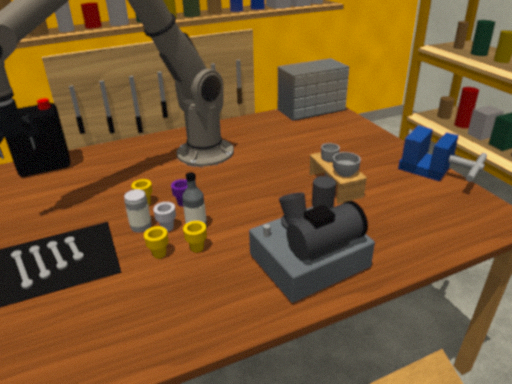

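View pics/top0.png

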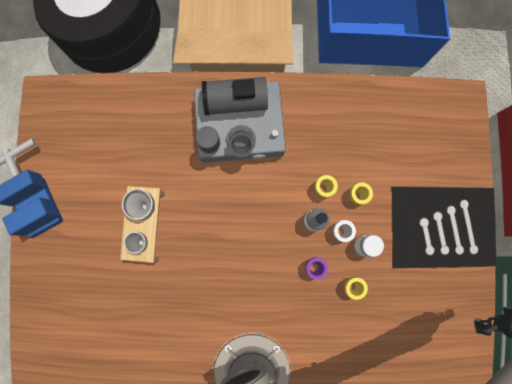

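Top view: the adapter candidates are grey-white (345,231), yellow (327,186), (362,193), (356,289) and purple (316,268). The grey one fits: it is aluminium and stands between the bottle (316,220) and the can (369,246). The narrow funnel is at (135,242), the wide one at (138,205), and the neck mouth near (240,141). I'll confirm these in a crop.

Run:
```python
import cv2,numpy as np
t=cv2.imread("pics/top0.png");s=cv2.imread("pics/scene0.png")
def c(im,x,y,w,h,k):
    return cv2.resize(im[y:y+h,x:x+w],None,fx=k,fy=k,interpolation=cv2.INTER_CUBIC)
a=c(t,295,190,100,75,4);b=c(t,190,95,100,75,4);d=c(t,105,185,100,75,4);e=c(s,265,140,100,75,4)
# top-left adapter x=295+u/4,y=190+v/4 ; TR neck ; BL rack ; BR scene
cv2.imwrite("pics/crop1.png",np.vstack([np.hstack([a,b]),np.hstack([d,e])]))
```

```text
(no output)
```

View pics/crop1.png

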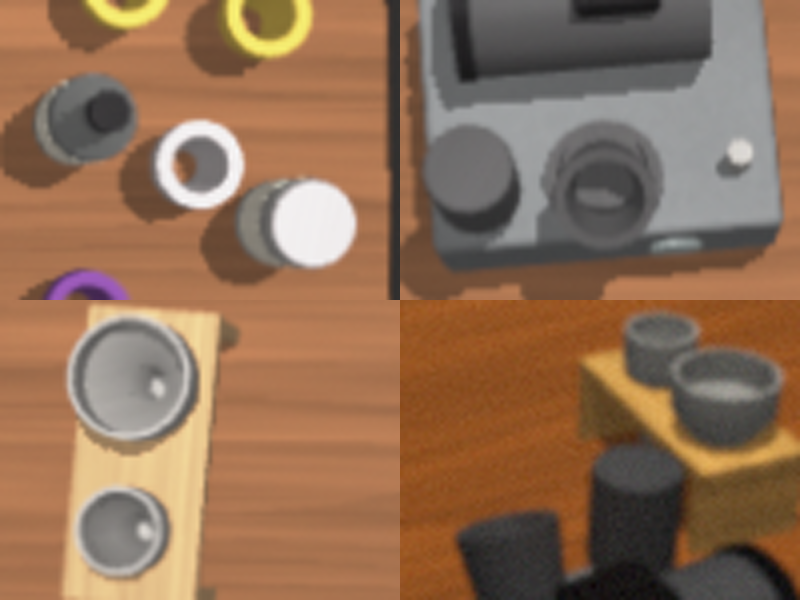

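The crop confirms it. The white-grey ring at (345,231) is the aluminium adapter, between the bottle and can. The small funnel's rim is at (135.3,242.5), and the neck rim's ellipse centre is about (241.4,143) with the filter top at (207.6,137.6).

The tool can't tilt, so the plan is to let the parts swivel in a light grip about the closing axis, set across the lean.

```bash
cat > h.py <<'E'
import numpy as np,cv2
from station import bot
F=np.diag([1,-1,-1.])
def ray(r,p):
    u=cv2.undistortPoints(np.array([[p]],float),r["mtx"],np.array(r["dist_coeffs"]))[0,0]
    M=np.array(r["world_from_camera"]);return M[:3,3],M[:3,:3]@F@np.array([u[0],u[1],1])
def at(r,p,z):
    o,d=ray(r,p);return o+d*(z-o[2])/d[2]
def proj(r,P):
    M=np.array(r["world_from_camera"]);R=F@M[:3,:3].T
    return cv2.projectPoints(np.atleast_2d(P).astype(float),cv2.Rodrigues(R)[0],-R@M[:3,3],r["mtx"],np.array(r["dist_coeffs"]))[0][:,0]
def circle(c,n,rad,k=60):
    n=n/np.linalg.norm(n);a=np.cross(n,[0,1,0.]);a/=np.linalg.norm(a);b=np.cross(n,a);t=np.linspace(0,2*np.pi,k)
    return c+rad*(np.outer(np.cos(t),a)+np.outer(np.sin(t),b))
E
python3 - <<'E'
from h import *
r=bot.read_camera("top");s=bot.read_camera("scene")
A=at(r,(344.4,230.9),.077);Fn=at(r,(135.4,242.6),.126);W=at(r,(137.9,203.9),.136)
N=at(r,(241.4,142.9),.17);Fi=at(r,(207.6,137.6),.2)
C=at(r,(372.9,245.6),.12);B=at(r,(321.4,218),.19)
for k,v in dict(A=A,Fn=Fn,W=W,N=N,Fi=Fi,C=C,B=B).items(): print(k,v.round(4),proj(s,v)[0].round(1))
d=(Fi-N)[:2];yaw=np.arctan2(d[1],d[0])-np.arctan2(92,24);print("yaw deg",np.degrees(yaw),np.hypot(*d),"fun dist",np.linalg.norm((W-Fn)[:2]))
# fit machine pose overlay
def R(y):return np.array([[np.cos(y),-np.sin(y),0],[np.sin(y),np.cos(y),0],[0,0,1]])
Rm=R(yaw);O=N-Rm@[-.096,0,.17];L=lambda P:O+np.atleast_2d(P)@Rm.T
ims=[]
for q,box in((r,(185,70,110,100)),(s,(240,160,150,140))):
    im=cv2.cvtColor(q["color"],cv2.COLOR_RGB2BGR);x,y,w,h=box;k=400/w
    im=cv2.resize(im[y:y+h,x:x+w],None,fx=k,fy=k,interpolation=cv2.INTER_CUBIC)
    ax=np.array([-np.sin(.44),0,np.cos(.44)])
    for P in(circle(np.array([-.096,0,.17]),ax,.036),circle(np.array([-.096,0,.17]),ax,.028),circle(np.array([-.072,.092,.2]),np.array([0,0,1.]),.032),np.array([[-.11,-.13,.1],[.11,-.13,.1],[.11,.13,.1],[-.11,.13,.1],[-.11,-.13,.1]])):
        p=(proj(q,L(P))-[x,y]+.5)*k;cv2.polylines(im,[p.astype(int)],False,(0,255,0),1)
    ims.append(cv2.resize(im,(400,int(im.shape[0]))))
hh=max(i.shape[0] for i in ims);ims=[cv2.copyMakeBorder(i,0,hh-i.shape[0],0,0,0) for i in ims]
cv2.imwrite("pics/ov.png",np.hstack(ims))
E
```

```text
A [ 0.4336 -0.27    0.077 ] [164.3 207. ]
Fn [0.3933 0.3373 0.126 ] [328.9 146.9]
W [0.5037 0.3306 0.136 ] [345.4 158.1]
N [0.6748 0.0356 0.17  ] [291.4 196.6]
Fi [0.6824 0.1275 0.2   ] [322.5 180.8]
C [ 0.3904 -0.3445  0.12  ] [134.8 194.1]
B [ 0.4656 -0.1839  0.19  ] [190.7 173.4]
yaw deg 9.866081269909959 0.09226250112606753 fun dist 0.11063231428256619
```

View pics/ov.png

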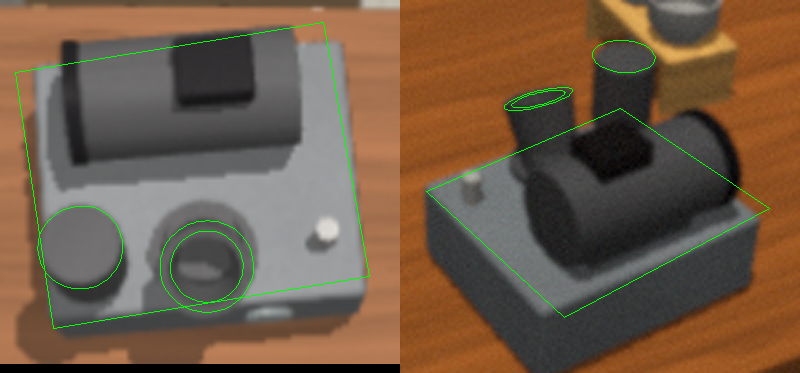

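The first machine yaw is a few degrees off: the overlay's tank outline is rotated against the tank. I'll fit the pose from tank corners and the filter in both views.

```bash
cat > fit.py <<'E'
from h import *
from scipy.optimize import least_squares
r=bot.read_camera("top");s=bot.read_camera("scene")
T=lambda u,v:((u+.5)/3.636+185-.5,(v+.5)/3.636+70-.5)
S=lambda u,v:((u-400+.5)/2.667+240-.5,(v+.5)/2.667+160-.5)
obs=[(r,T(35,68),(.11,.13,.1)),(r,T(341,42),(.11,-.13,.1)),(r,T(367,280),(-.11,-.13,.1)),(r,T(81,247),(-.072,.092,.2)),
(s,S(548,315),(.11,-.13,.1)),(s,S(427,193),(-.11,-.13,.1)),(s,S(757,210),(.11,.13,.1)),(s,S(624,57),(-.072,.092,.2))]
def L(v,P):
    c,q=np.cos(v[2]),np.sin(v[2]);return np.array([v[0],v[1],0])+np.atleast_2d(P)@np.array([[c,-q,0],[q,c,0],[0,0,1]]).T
f=lambda v:np.concatenate([proj(c,L(v,P))[0]-p for c,p,P in obs])
sol=least_squares(f,[.77,.05,.1],loss="soft_l1");v=sol.x
print("pose",v[:2].round(4),np.degrees(v[2]).round(2));print(f(v).reshape(-1,2).round(1))
N=L(v,[-.096,0,.17])[0];print("neck",N.round(4),"lean dir",(-np.cos(v[2]),-np.sin(v[2])))
ims=[]
for q,box in((r,(190,90,100,84)),(s,(260,150,100,84))):
    im=cv2.cvtColor(q["color"],cv2.COLOR_RGB2BGR);x,y,w,h=box;k=4
    im=cv2.convertScaleAbs(cv2.resize(im[y:y+h,x:x+w],None,fx=k,fy=k,interpolation=cv2.INTER_CUBIC),alpha=1.8)
    ax=np.array([-np.sin(.44),0,np.cos(.44)])
    for P in(circle(np.array([-.096,0,.17]),ax,.036),circle(np.array([-.072,.092,.2]),np.array([0,0,1.]),.032),np.array([[-.11,-.13,.1],[.11,-.13,.1],[.11,.13,.1],[-.11,.13,.1],[-.11,-.13,.1]])):
        p=(proj(q,L(v,P))-[x,y]+.5)*k;cv2.polylines(im,[p.astype(int)],False,(0,255,0),1)
    ims.append(im)
cv2.imwrite("pics/ov2.png",np.hstack(ims))
E
python3 fit.py
```

```text
pose [0.7662 0.0465] 7.11
[[-2.3 -0.2]
 [-1.1 -2.7]
 [ 1.   2.4]
 [ 0.2 -0.3]
 [-0.3 -0.1]
 [-2.3 -2.6]
 [ 2.4  1.3]
 [-0.6 -0.2]]
neck [0.6709 0.0346 0.17  ] lean dir (np.float64(-0.9923197785412603), np.float64(-0.1236990586699195))
```

View pics/ov2.png

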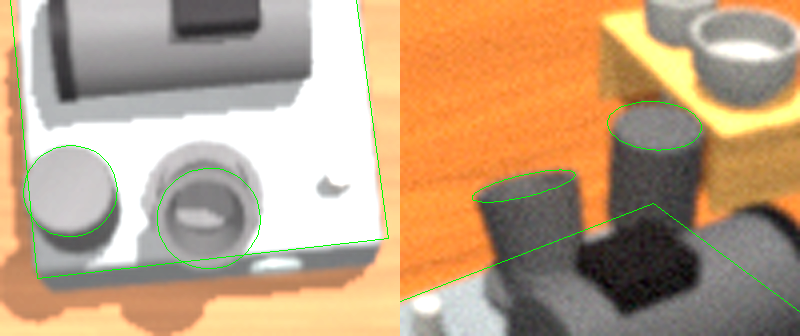

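Neck fix: mouth ≈ (0.674, 0.0355, 0.17) and yaw ≈ 6.3°, judging by the rim in both views and the motor and tank edges. Now going above the adapter.

```bash
cat > go.py <<'E'
import sys
from h import *
from scipy.spatial.transform import Rotation as Rt
# usage: go.py x y z [closing axis angle deg]: shift still to go in tool axes (after the turn), and turn
o=bot.get_obs();q=np.array(o["tool_rot"]);R=Rt.from_quat(q[[1,2,3,0]]).as_matrix();p=np.array(o["eef_pos"])
a=list(map(float,sys.argv[1:]));t=0
if len(a)>3:
    y=np.degrees(np.arctan2(R[1,1],R[0,1]));w=(a[3]-y+90)%180-90;t=-w
R2=R@Rt.from_euler("z",t,degrees=True).as_matrix()
print("t %.2f"%o["t"],"p",p.round(4),"tilt %.2f"%np.degrees(np.arccos(-R[2,2])),"turn %.1f"%t,"shift",(R2.T@(np.array(a[:3])-p)).round(4),"F",np.round(o["contact_force"],1),"w",round(o["gripper_width"]*.0854,4),"g",round(o["grasp_force"],1),"q7 %.2f"%o["q"][6])
E
python3 -m inch '[[0,0,0,-8],[0,0,0,-8],[0,0,0,-8],[0,0,0,-8],[0,0,0,-8],[0,0,0,-8],[0.043,0.0055,0,0],[0.043,0.0055,0,0],[0.043,0.0055,0,0],[0.043,0.0055,0,0],[0.043,0.0055,0,0],[0.043,0.0055,0,0]]' 0.0854
python3 go.py .4336 -.270 .245 -25
```

```text
t: 1.5
eef_pos: [0.3378, -0.4234, 0.2455]
tool_rot: [0.0, 0.843, 0.538, -0.0]
contact_force: [0.9, -1.0, 0.5]
gripper_width: 0.998
grasp_force: 0.0
t 1.50 p [ 0.3378 -0.4234  0.2455] tilt 0.02 turn 0.1 shift [0.1795 0.022  0.0004] F [ 0.9 -1.   0.5] w 0.0852 g 0.0 q7 0.27
```

```bash
python3 -m inch '[[0.045,0.0055,0,0],[0.045,0.0055,0,0],[0.045,0.0055,0,0],[0.0445,0.0055,0,0],[0,0,0,0],[0,0,0.04,0],[0,0,0.04,0],[0,0,0.03,0],[0,0,0,0],[0,0,0,0]]'
python3 go.py .4336 -.270 .062 -25
python3 - <<'E'
from h import *
ims=[]
for n,(x,y,w,h) in(("top",(290,180,100,90)),("scene",(115,150,100,90))):
    q=bot.read_camera(n);im=cv2.cvtColor(q["color"],cv2.COLOR_RGB2BGR)
    ims.append(cv2.resize(im[y:y+h,x:x+w],None,fx=4,fy=4,interpolation=cv2.INTER_CUBIC))
cv2.imwrite("pics/g1.png",np.hstack(ims))
E
```

```text
t: 2.5
eef_pos: [0.4327, -0.2717, 0.1357]
tool_rot: [-0.0, 0.843, 0.538, -0.0]
contact_force: [0.5, -0.4, 0.4]
gripper_width: 1.001
grasp_force: 0.0
t 2.50 p [ 0.4327 -0.2717  0.1357] tilt 0.03 turn 0.1 shift [0.0019 0.0001 0.0737] F [ 0.5 -0.4  0.4] w 0.0855 g 0.0 q7 -0.16
```

View pics/g1.png

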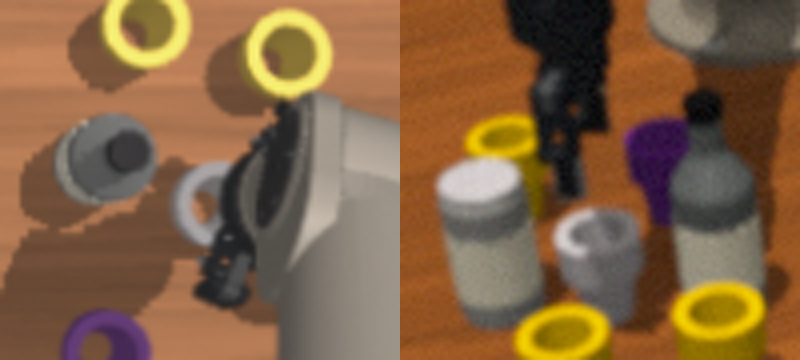

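Top and scene crops: the gripper is coming down over the grey ring, with the adapter top centre at scene ≈(164,207) as predicted. The fingers are clear of the bottle and can. Descending to grip.

```bash
python3 -m inch '[[0.002,0,0.025,0],[0,0,0.025,0],[0,0,0.0237,0],[0,0,0,0],[0,0,0,0]]'
python3 -m inch '[[0,0,0,0],[0,0,0,0],[0,0,0,0],[0,0,0,0],[0,0,0,0],[0,0,0,0]]' 0.03 40
python3 go.py .4336 -.270 .062 -25
```

```text
t: 3.1
eef_pos: [0.4344, -0.27, 0.063]
tool_rot: [0.001, 0.843, 0.538, 0.0]
contact_force: [0.3, -0.2, 0.4]
gripper_width: 1.0
grasp_force: 0.0
t: 3.7
eef_pos: [0.435, -0.2703, 0.0636]
tool_rot: [0.002, 0.843, 0.538, 0.001]
contact_force: [-0.4, 0.3, 7.0]
gripper_width: 0.735
grasp_force: 41.9
t 3.70 p [ 0.435  -0.2703  0.0636] tilt 0.22 turn 0.1 shift [-0.0003 -0.0014  0.0016] F [-0.4  0.3  7. ] w 0.0628 g 41.9 q7 -0.23
```

```bash
python3 -m inch '[[0,0,-0.03,0],[0,0,-0.045,0],[0,0,-0.045,0],[0,0,-0.045,0],[0,0,-0.045,0],[0,0,-0.036,8.4],[0,0,0,8.4],[0,0,0,8.4],[0,0,0,8.4],[0,0,0,8.4],[0,0,0,8.4],[0,0,0,8.3]]'
python3 go.py .671 .0352 .30 -83.7
```

```text
t: 4.9
eef_pos: [0.4332, -0.2693, 0.3084]
tool_rot: [0.0, 0.999, 0.053, 0.0]
contact_force: [-1.2, 0.5, -1.7]
gripper_width: 0.73
grasp_force: 45.9
t 4.90 p [ 0.4332 -0.2693  0.3084] tilt 0.05 turn -0.2 shift [ 0.2697 -0.2766  0.0084] F [-1.2  0.5 -1.7] w 0.0623 g 45.9 q7 -1.08
```

```bash
python3 -m inch '[[0.02,-0.02,0,0],[0.031,-0.032,0,0],[0.031,-0.032,0,0],[0.031,-0.032,0,0],[0.031,-0.032,0,0],[0.031,-0.032,0,0],[0.031,-0.032,0,0],[0.031,-0.032,0,0],[0.032,-0.032,0,0],[0,0,0,0],[0,0,0,0]]'
python3 go.py .671 .0352 .2256 -83.7;python3 - <<'E'
from h import *
ims=[]
for n,(x,y,w,h) in(("top",(190,90,100,90)),("scene",(255,120,100,90))):
    q=bot.read_camera(n);im=cv2.cvtColor(q["color"],cv2.COLOR_RGB2BGR)
    im=cv2.convertScaleAbs(cv2.resize(im[y:y+h,x:x+w],None,fx=4,fy=4,interpolation=cv2.INTER_CUBIC),alpha=1.4)
    ims.append(im)
cv2.imwrite("pics/g2.png",np.hstack(ims))
E
```

```text
t: 6.0
eef_pos: [0.6699, 0.0362, 0.3077]
tool_rot: [-0.0, 0.998, 0.057, -0.0]
contact_force: [-0.2, -0.7, -1.1]
gripper_width: 0.732
grasp_force: 45.9
t 6.00 p [0.6699 0.0362 0.3077] tilt 0.03 turn 0.3 shift [0.001  0.0012 0.0821] F [-0.2 -0.7 -1.1] w 0.0625 g 45.9 q7 -1.75
```

View pics/g2.png

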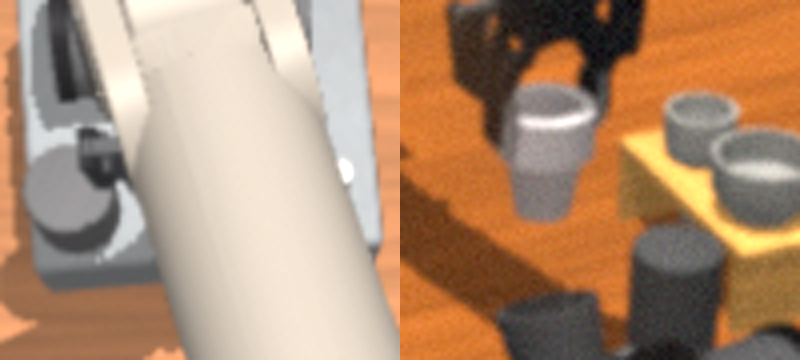

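The adapter hangs straight in the jaws, foot at scene ≈(291,172), above the neck rim at (392−255…)≈(292,196). Lightening the grip so it can swivel, and lowering the foot into the mouth.

```bash
python3 -m inch '[[0.001,0.001,0.03,0],[0,0,0.025,0],[0,0,0.015,0],[0,0,0.008,0],[0,0,0.005,0],[0,0,0,0]]' 0.03 22
python3 go.py .671 .0352 .2186 -83.7
python3 -m inch '[[0,0,0.003,0],[0,0,0.003,0],[0,0,0,0]]'
```

```text
t: 6.7
eef_pos: [0.6712, 0.0336, 0.2249]
tool_rot: [0.0, 0.998, 0.056, 0.0]
contact_force: [0.5, 0.1, -1.8]
gripper_width: 0.731
grasp_force: 45.8
t 6.70 p [0.6712 0.0336 0.2249] tilt 0.02 turn 0.1 shift [-0.     -0.0016  0.0063] F [ 0.5  0.1 -1.8] w 0.0624 g 45.8 q7 -1.78
t: 7.0
eef_pos: [0.6711, 0.0339, 0.2186]
tool_rot: [0.0, 0.998, 0.056, -0.0]
contact_force: [0.1, 0.6, -2.3]
gripper_width: 0.731
grasp_force: 45.8
```

```bash
python3 -m inch '[[-0.004,-0.001,0.003,0],[-0.004,0,0.003,0],[-0.004,0,0.002,0],[0,0,0,0]]'
python3 -m inch '[[-0.004,0,0.001,0],[-0.004,0,0.001,0],[-0.003,0,0.001,0],[0,0,0,0]]'
python3 - <<'E'
from h import *
q=bot.read_camera("scene");im=cv2.cvtColor(q["color"],cv2.COLOR_RGB2BGR)
x,y,w,h=255,120,100,100
cv2.imwrite("pics/g3.png",cv2.convertScaleAbs(cv2.resize(im[y:y+h,x:x+w],None,fx=4,fy=4,interpolation=cv2.INTER_CUBIC),alpha=1.4))
E
```

```text
t: 7.4
eef_pos: [0.6637, 0.0346, 0.2153]
tool_rot: [-0.001, 0.998, 0.056, 0.007]
contact_force: [7.5, 1.6, 10.2]
gripper_width: 0.731
grasp_force: 43.2
t: 7.8
eef_pos: [0.652, 0.0331, 0.2117]
tool_rot: [-0.0, 0.998, 0.056, 0.006]
contact_force: [5.4, 1.0, 9.9]
gripper_width: 0.727
grasp_force: 39.6
```

View pics/g3.png

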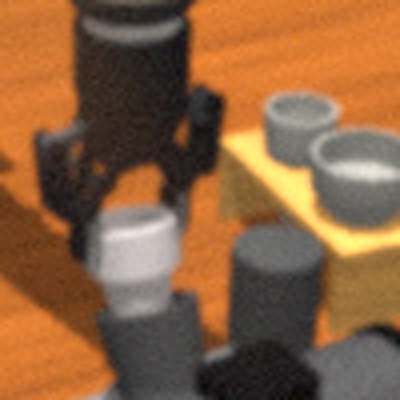

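The adapter is swivelling in the grip and leaning with the neck, its foot in the mouth at crop (150,300). Following the neck's axis down.

```bash
python3 -m inch '[[-0.003,0,0.001,0],[0.001,0,0.004,0],[0.001,0,0.004,0],[0.002,0,0.004,0],[0,0,0,0]]'
python3 go.py .6633 .0343 .1862 -83.7
```

```text
t: 8.35
eef_pos: [0.6527, 0.0332, 0.1974]
tool_rot: [-0.0, 0.998, 0.056, 0.005]
contact_force: [5.2, 0.9, 5.0]
gripper_width: 0.732
grasp_force: 39.6
t 8.35 p [0.6527 0.0332 0.1974] tilt 0.54 turn 0.1 shift [0.0106 0.0001 0.0113] F [5.2 0.9 5. ] w 0.0626 g 39.6 q7 -1.79
```

```bash
python3 -m inch '[[0.002,0,0.003,0],[0.0025,0,0.003,0],[0.0025,0,0.002,0],[0,0,0,0]]'
python3 -m inch '[[0.001,0,0.002,0],[0.001,0,0.002,0],[0,0,0,0]]'
python3 go.py .6633 .0343 .1862 -83.7
```

```text
t: 8.75
eef_pos: [0.6587, 0.0339, 0.1886]
tool_rot: [-0.0, 0.998, 0.056, 0.003]
contact_force: [5.5, 0.4, 3.5]
gripper_width: 0.728
grasp_force: 39.6
t: 9.05
eef_pos: [0.6591, 0.0339, 0.1845]
tool_rot: [-0.0, 0.998, 0.056, 0.002]
contact_force: [-0.2, -0.3, 7.0]
gripper_width: 0.731
grasp_force: 40.4
t 9.05 p [0.6591 0.0339 0.1845] tilt 0.19 turn 0.1 shift [ 0.0042  0.0001 -0.0017] F [-0.2 -0.3  7. ] w 0.0624 g 40.4 q7 -1.80
```

```bash
python3 -m inch '[[0.001,0,0.002,0],[0,0,0,0]]'
python3 -m inch '[[0.001,0,0.002,0],[0,0,0,0]]'
python3 - <<'E'
from h import *
ims=[]
for n,(x,y,w,h) in(("top",(190,90,100,100)),("scene",(255,120,100,100))):
    q=bot.read_camera(n);im=cv2.cvtColor(q["color"],cv2.COLOR_RGB2BGR)
    ims.append(cv2.convertScaleAbs(cv2.resize(im[y:y+h,x:x+w],None,fx=4,fy=4,interpolation=cv2.INTER_CUBIC),alpha=1.4))
cv2.imwrite("pics/g4.png",np.hstack(ims))
E
```

```text
t: 9.25
eef_pos: [0.659, 0.034, 0.1838]
tool_rot: [0.0, 0.998, 0.056, 0.001]
contact_force: [-7.1, 0.6, 18.5]
gripper_width: 0.731
grasp_force: 41.8
t: 9.45
eef_pos: [0.6592, 0.034, 0.1835]
tool_rot: [0.001, 0.998, 0.056, -0.0]
contact_force: [-15.1, -1.9, 31.6]
gripper_width: 0.73
grasp_force: 43.5
```

View pics/g4.png

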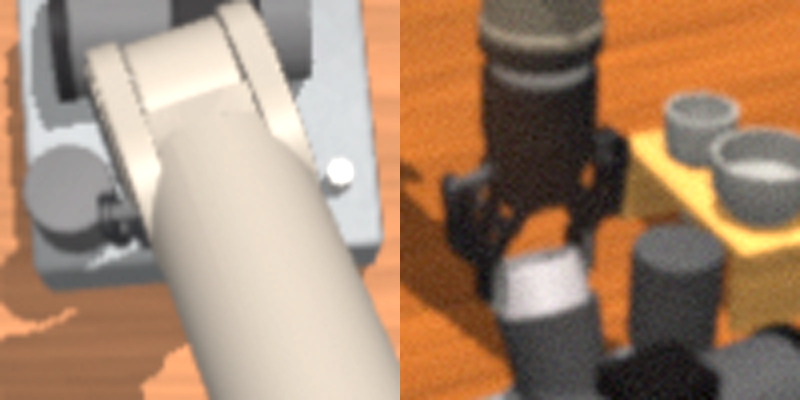

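The scene crop shows the collar down on the rim, flush and in line with the tube. The reaction (−15,−2,32) N lies along the neck axis. I'll relax, release and withdraw.

```bash
python3 -m inch '[[-0.001,0,-0.002,0],[0,0,0,0]]'
python3 -m inch '[[0,0,0,0],[0,0,0,0],[0,0,0,0],[0,0,0,0],[0,0,0,0]]' 0.078
python3 -m inch '[[0,0,-0.01,0],[0,0,-0.02,0],[0,0,-0.03,0],[0,0,-0.03,0],[0,0,-0.03,0],[0,0,0,0]]'
python3 go.py .3933 .3373 .30 -83.7
```

```text
t: 9.75
eef_pos: [0.6591, 0.034, 0.1836]
tool_rot: [0.0, 0.998, 0.056, 0.001]
contact_force: [-6.3, -0.9, 15.9]
gripper_width: 0.733
grasp_force: 41.8
t: 10.25
eef_pos: [0.6588, 0.0335, 0.1802]
tool_rot: [0.0, 0.998, 0.056, -0.0]
contact_force: [0.0, 0.7, 0.8]
gripper_width: 0.917
grasp_force: 0.0
t: 10.85
eef_pos: [0.6613, 0.0343, 0.3066]
tool_rot: [-0.0, 0.998, 0.056, 0.004]
contact_force: [0.3, 0.3, 0.2]
gripper_width: 0.917
grasp_force: 0.0
t 10.85 p [0.6613 0.0343 0.3066] tilt 0.52 turn 0.1 shift [-0.2332 -0.3306  0.0046] F [0.3 0.3 0.2] w 0.0783 g 0.0 q7 -1.76
```

```bash
python3 -m inch '[[-0.02,-0.028,0,0],[-0.027,-0.038,0,0],[-0.027,-0.038,0,0],[-0.027,-0.038,0,0],[-0.027,-0.038,0,0],[-0.027,-0.038,0,0],[-0.027,-0.038,0,0],[-0.027,-0.038,0,0],[-0.024,-0.036,0,0],[0,0,0.04,0],[0,0,0.04,0],[0,0,0,0]]' 0.0854
python3 go.py .3933 .3373 .113 -83.7
python3 - <<'E'
from h import *
a=np.array([-.4234,-.0469,.905]);N=np.array([.674,.0355,.17])
for n in("top","scene"):
    q=bot.read_camera(n);im=cv2.cvtColor(q["color"],cv2.COLOR_RGB2BGR);cv2.imwrite(f"pics/raw_{n}1.png",im)
    c=proj(q,N+.032*a)[0];m=proj(q,N)[0]
    x,y=(c-[25,25]).astype(int);g=im[y:y+50,x:x+50].astype(int)
    o=cv2.cvtColor(cv2.imread(f"pics/{n}0.png"),cv2.COLOR_BGR2GRAY)[y:y+50,x:x+50].astype(int)
    d=(np.abs(cv2.cvtColor(im,cv2.COLOR_BGR2GRAY)[y:y+50,x:x+50]-o)>40)&(g.min(2)>100)
    ys,xs=np.nonzero(d);(cx,cy),(w,h),an=cv2.minAreaRect(np.c_[xs,ys].astype(np.float32))
    print(n,"pred top",c.round(1),"seat",m.round(1),"seen rect",(cx+x).round(1),(cy+y).round(1),w,h,an,"n",len(xs))
    print("\n".join("".join(".:-=+*#%@"[min(8,v//28)] for v in row) for row in g.min(2)[8:44,5:45]))
E
```

```text
t: 12.05
eef_pos: [0.3881, 0.3329, 0.2164]
tool_rot: [0.003, 0.998, 0.057, -0.004]
contact_force: [-0.5, -0.4, 0.8]
gripper_width: 1.002
grasp_force: 0.0
t 12.05 p [0.3881 0.3329 0.2164] tilt 0.53 turn 0.2 shift [ 0.0064 -0.0044  0.1033] F [-0.5 -0.4  0.8] w 0.0856 g 0.0 q7 -2.49
top pred top [241.7 145.8] seat [241.4 143.2] seen rect 241.5 146.5 25.0 23.0 90.0 n 433
**********+++==============+++**********
*********++==+===============++*********
********++===+=====--=========++********
********+=======--------=======+********
*******++=====---=======--=====++*******
******++=====--====+++==========++******
******+=====-===+++****++========+******
*****++=======++***#####**+===-==+******
*****++======+**###%%%%###*++=-==++*****
*****+===-==+*##%%%%%%%%%%##*=====+*****
****++==-==+*#%%%%%%%%%%%%%%#+====+*****
****+======+#%%%%%%###%%%%%%%#+===+*****
****+=====+*%%%%##*+++*##%%%%%*===+*****
****+=====+#%%%#*+=---==+#%%%%#+==+*****
****++====#%%%%*=-------=+*%%%%*+=+*****
*****+===+#%%%*+=-------=++#%%%%+=+*****
*****+===*%%%#+==------=+++*#%%%+=******
******===#%%%*+===----==++++*%%%*
[... 1653 characters left out ...]
:::
::::::::-+********#***********++=-::::::
::::::::-=+*******************++=-::::::
:::::::::-=++++++**************++-::::::
:::::::::-==++++***************++=-:::::
::.::::::--==++++*+************++=-:::::
::::::::::-==+++++*************++=-:::::
.:::::::::-==+++++**************++--::::
::::::::::-==++++**************++=-:::::
::::::::::-==+++++***********+++=--:::::
::::.:::::--=+++++**********++==--::::::
::::.::::::-==++++*******++===---:::::::
:::::::::::-==++++++++++===---::::::::::
:::.:::::::---========------::::::::::::
:::::::::::::--------:::::::::::::::::::
::::::::::::::::::::::::::::::::::::::::
::::::::::::::::::::::::::::::-:::::::::
:::::::::::.::::::::::::::-:::::::::::::
```

Numerically the adapter is seated: its top ring is at (241.5,146.5) in the top view against (241.7,145.8) predicted, and the collar's middle is at (289.2,190.4) in the scene view against (289.9,190.8). Now the funnel.

```bash
python3 -m inch '[[0.004,-0.003,0,0],[0,0,0.02,0],[0,0,0.025,0],[0,0,0.025,0],[0,0,0,0],[0,0,0,0]]'
python3 go.py .3933 .3373 .107 -83.7
```

```text
t: 12.75
eef_pos: [0.3952, 0.3397, 0.1522]
tool_rot: [-0.001, 0.998, 0.056, 0.001]
contact_force: [1.2, -0.7, 0.5]
gripper_width: 0.995
grasp_force: 0.0
t 12.75 p [0.3952 0.3397 0.1522] tilt 0.11 turn 0.1 shift [-0.0023  0.0023  0.0452] F [ 1.2 -0.7  0.5] w 0.085 g 0.0 q7 -2.56
```

```bash
python3 -m inch '[[-0.002,0.002,0.02,0],[0,0,0.02,0],[0,0,0.005,0],[0,0,0,0],[0,0,0,0]]'
python3 -m inch '[[0,0,0,0],[0,0,0,0],[0,0,0,0],[0,0,0,0],[0,0,0,0],[0,0,0,0]]' 0.03 30
python3 go.py .3933 .3373 .107 -83.7
```

```text
t: 13.25
eef_pos: [0.3933, 0.3376, 0.1072]
tool_rot: [-0.001, 0.998, 0.056, 0.001]
contact_force: [-0.4, -0.3, -0.1]
gripper_width: 1.002
grasp_force: 0.0
t: 13.85
eef_pos: [0.3931, 0.3375, 0.1071]
tool_rot: [-0.001, 0.998, 0.056, 0.001]
contact_force: [-0.9, -1.4, 8.1]
gripper_width: 0.743
grasp_force: 31.5
t 13.85 p [0.3931 0.3375 0.1071] tilt 0.13 turn 0.1 shift [0.0002 0.0002 0.0001] F [-0.9 -1.4  8.1] w 0.0635 g 31.5 q7 -2.61
```

```bash
python3 -m inch '[[0,0,-0.02,0],[0,0,-0.045,0],[0,0,-0.045,0],[0,0,-0.045,0],[0,0,-0.045,0],[0,0,-0.03,0],[0,0,0,0]]'
python3 go.py .658 .0337 .335 -83.7
```

```text
t: 14.55
eef_pos: [0.3936, 0.3386, 0.3407]
tool_rot: [-0.002, 0.998, 0.056, 0.004]
contact_force: [-0.1, 0.4, -1.5]
gripper_width: 0.747
grasp_force: 34.1
t 14.55 p [0.3936 0.3386 0.3407] tilt 0.50 turn 0.1 shift [0.2293 0.332  0.006 ] F [-0.1  0.4 -1.5] w 0.0638 g 34.1 q7 -2.41
```

```bash
python3 -m inch '[[0.014,0.02,0,0],[0.025,0.036,0,0],[0.025,0.036,0,0],[0.025,0.036,0,0],[0.025,0.036,0,0],[0.025,0.036,0,0],[0.025,0.036,0,0],[0.025,0.036,0,0],[0.025,0.036,0,0],[0.015,0.024,0,0],[0,0,0,0],[0,0,0,0]]'
python3 go.py .658 .0337 .279 -83.7
```

```text
t: 15.75
eef_pos: [0.6567, 0.032, 0.3342]
tool_rot: [-0.0, 0.998, 0.056, -0.001]
contact_force: [-0.7, 0.3, -1.1]
gripper_width: 0.744
grasp_force: 34.1
t 15.75 p [0.6567 0.032  0.3342] tilt 0.14 turn 0.1 shift [ 0.0016 -0.0015  0.0552] F [-0.7  0.3 -1.1] w 0.0635 g 34.1 q7 -1.74
```

```bash
python3 -m inch '[[0.0016,-0.0015,0.02,0],[0,0,0.02,0],[0,0,0.015,0],[0,0,0,0],[0,0,0.004,0],[0,0,0,0]]'
python3 -m inch '[[-0.004,0,0.001,0],[-0.004,0,0.001,0],[-0.004,0,0.001,0],[0,0,0,0]]'
python3 go.py .6329 .0309 .265 -83.7
```

```text
t: 16.35
eef_pos: [0.6587, 0.0344, 0.2771]
tool_rot: [-0.0, 0.998, 0.056, 0.0]
contact_force: [0.1, -0.1, -0.6]
gripper_width: 0.746
grasp_force: 34.1
t: 16.75
eef_pos: [0.6467, 0.0327, 0.2744]
tool_rot: [0.0, 0.998, 0.056, 0.001]
contact_force: [1.0, -0.2, -0.2]
gripper_width: 0.744
grasp_force: 34.2
t 16.75 p [0.6467 0.0327 0.2744] tilt 0.10 turn 0.1 shift [-0.0139  0.0002  0.0093] F [ 1.  -0.2 -0.2] w 0.0636 g 34.2 q7 -1.76
```

```bash
python3 -m inch '[[-0.003,0,0.002,0],[-0.004,0,0.002,0],[-0.004,0,0.003,0],[-0.003,0,0.003,0],[0,0,0,0]]'
python3 -m inch '[[-0.004,0,0.003,0],[-0.004,0,0.003,0],[-0.003,0,0.003,0],[0,0,0,0]]'
python3 go.py .6221 .0298 .256 -83.7
python3 - <<'E'
from h import *
q=bot.read_camera("scene");im=cv2.cvtColor(q["color"],cv2.COLOR_RGB2BGR);cv2.imwrite("pics/raw_s2.png",im)
g=im.min(2)[140:212:1,265:325];print("\n".join("".join(".:-=+*#%@"[min(8,v//24)] for v in row) for row in g[::2].astype(int)))
E
```

```text
t: 17.25
eef_pos: [0.6345, 0.0315, 0.2659]
tool_rot: [-0.0, 0.998, 0.056, 0.003]
contact_force: [3.3, 0.8, 6.7]
gripper_width: 0.742
grasp_force: 32.5
t: 17.65
eef_pos: [0.6217, 0.03, 0.2546]
tool_rot: [-0.0, 0.998, 0.056, 0.0]
contact_force: [2.4, 1.4, 2.8]
gripper_width: 0.739
grasp_force: 32.3
t 17.65 p [0.6217 0.03   0.2546] tilt 0.03 turn 0.1 shift [ 0.0004  0.0003 -0.0014] F [2.4 1.4 2.8] w 0.0631 g 32.3 q7 -1.77
:::::..::...:......:..:...............::::::::::::::::::::::
.:::::.:::::::..:.:.::::........:.:..:::::::::::::::::::::::
::::::::::::.::::::::::::............:::::::::::::::::::::::
:..:::::::.:::::::::::::::......::::::::::::::::::::::::::::
:....:::::..::::::::::::::.:.:::::::::::::::::::::::::::::::
::::::::::::::::::::::::..:::--::::::::::::::::::::::::::::-
.:::::.:::::::::-----------::-:::::::::::::::::::--:-------=
:..:.::::-----=--------=====---::::::::::::::---============
:::..::---=========+=++++++==--:::::::::::::::-============-
::..::---===++++++++++++++===--:::::::::::::::::--=======--:
::..:--=-====++++++++++++++===-:::::::::::::::::::--=======-
::.:::
[... 818 characters left out ...]
##**+=::::::::::::::::::-----
...........:-=+*****#############**+=-::::::::::::::::::::::
:...:......:-=++*****############***+=--::::::::::::::::::::
:::.....:...:-++*****############**++=--::::::::::::::::::::
:::::.....:.:-=++*****########***+=----:::::::::::::::::::::
:::::::::....:-=+++*******+++==----:--::::::::::::::::::::::
:::::::::::::::-------------------:---::::.:.:::::::::::::::
::::::::::::::::::::::-::---:-----:--:-:::..:.::::::::::::::
:::::::::::::..:::::::::::-::-------:-::::...:::::::::::::::
:::::::::::::::.:::::::::-:-----------::::.::---:::::.:..::.
:::::::::::::::::::::::::::-----------:-:-=====-:.....:.:...
::::::::::::::::::::::::::-------------::--::::.............
```

```bash
python3 -m inch '[[0.003,0,0.004,0],[0.003,0,0.004,0],[0.003,0,0.004,0],[0,0,0,0]]'
python3 -m inch '[[0.002,0,0.003,0],[0.002,0,0.004,0],[0.002,0,0.003,0],[0,0,0,0]]'
python3 go.py .645 .0323 .225 -83.7
```

```text
t: 18.1
eef_pos: [0.6307, 0.0307, 0.2412]
tool_rot: [0.0, 0.998, 0.056, -0.001]
contact_force: [2.5, 0.1, -1.2]
gripper_width: 0.744
grasp_force: 33.1
t: 18.5
eef_pos: [0.6367, 0.0315, 0.2319]
tool_rot: [0.0, 0.998, 0.056, -0.0]
contact_force: [2.0, 0.8, -1.1]
gripper_width: 0.742
grasp_force: 33.2
t 18.50 p [0.6367 0.0315 0.2319] tilt 0.04 turn 0.1 shift [0.0083 0.0001 0.0069] F [ 2.   0.8 -1.1] w 0.0634 g 33.2 q7 -1.78
```

```bash
python3 -m inch '[[0.002,0,0.003,0],[0.002,0,0.003,0],[0,0,0,0]]'
python3 -m inch '[[0.001,0,0.002,0],[0.001,0,0.002,0],[0,0,0,0]]'
python3 go.py .645 .0323 .225 -83.7
```

```text
t: 18.8
eef_pos: [0.6407, 0.0319, 0.226]
tool_rot: [0.0, 0.998, 0.056, -0.0]
contact_force: [2.1, 0.2, -1.3]
gripper_width: 0.746
grasp_force: 33.2
t: 19.1
eef_pos: [0.6413, 0.032, 0.2236]
tool_rot: [0.0, 0.998, 0.056, -0.001]
contact_force: [-7.2, -1.4, 11.1]
gripper_width: 0.739
grasp_force: 32.4
t 19.10 p [0.6413 0.032  0.2236] tilt 0.17 turn 0.1 shift [ 0.0037  0.0001 -0.0014] F [-7.2 -1.4 11.1] w 0.0631 g 32.4 q7 -1.78
```

```bash
python3 -m inch '[[0.001,0,0.002,0],[0,0,0,0],[0,0,0,0]]'
python3 -m inch '[[0.001,0,0.002,0],[0,0,0,0],[0,0,0,0]]'
python3 go.py .645 .0323 .225 -83.7
python3 - <<'E'
from h import *
q=bot.read_camera("scene");im=cv2.cvtColor(q["color"],cv2.COLOR_RGB2BGR);cv2.imwrite("pics/raw_s3.png",im)
g=im.min(2)[150:212:1,265:325];print("\n".join("".join(".:-=+*#%@"[min(8,v//24)] for v in row) for row in g[::2].astype(int)))
E
```

```text
t: 19.4
eef_pos: [0.6412, 0.0321, 0.2218]
tool_rot: [0.001, 0.998, 0.056, -0.002]
contact_force: [-13.0, -1.5, 14.3]
gripper_width: 0.741
grasp_force: 31.3
t: 19.7
eef_pos: [0.6414, 0.0324, 0.2205]
tool_rot: [0.001, 0.998, 0.056, -0.003]
contact_force: [-16.4, -2.1, 20.2]
gripper_width: 0.743
grasp_force: 32.5
t 19.70 p [0.6414 0.0324 0.2205] tilt 0.38 turn 0.1 shift [ 0.0035  0.0005 -0.0045] F [-16.4  -2.1  20.2] w 0.0635 g 32.5 q7 -1.78
------::::..::.:::............::::.........:::::::::::::::::
::::::::::......:....:...........:........:::::::::::-----==
:..::::::.:..:.:::::.........:.:.:..:.....:::---============
::.:.::::..::::::.:...:.::::...:....:....:.::--============-
::..:::::..:::::..:::::::::::........:...:::::::--=======--:
....::....:::::.::::::::::::::.:..:...:::::::::::---=======-
.:.:.:.:.:::::..:::::::::::::....:.::::::::::::::::---======
.::.....:::...::::::::::::::::::::::::::::::::::::::::--====
::...::.::....::::::------------:--:::::::::::::::::::::--==
::.:....:::::-----=========+++=----:::::::::::::::::::::::--
::::......::--==+++++++++++++++==-:::::::::::::
[... 533 characters left out ...]
##**+-:::::::::::::::::::----
:.....:...::-=++*****#############*+=:::::::::::::::::::::::
:..........:-=++****#############***+=-:::::::::::::::::::::
......:....::-=++****#############*++=-:::::::::::::::::::::
:......:...::-=++****#########***+=---::::::::::::::::::::::
:::::....:..::-=++++******+++=--------::::::::::::::::::::::
::::::...:...::---------------------:-::::::::::::::::::::::
:::::::::.:.:..::::::::::----:-------:::::::::::::::::::::::
::::::::::::.:.:::::::::::------------::::...:::::::::::::::
::::::::::::::.:::::::::--:-:-----:---:-:::::----::::..:....
::::::::::::::::::::::::-:---------:-:::--=====-::....:.....
::::::::::::::::.::::::::------::---:--::---::..:..:........
```

```bash
python3 -m inch '[[-0.002,0,0,0],[-0.002,0,0,0],[0,0,0,0],[0,0,0,0]]'
python3 -m inch '[[0,0,0.001,0],[0,0,0.001,0],[0,0,0,0],[0,0,0,0]]'
```

```text
t: 20.15
eef_pos: [0.6406, 0.0322, 0.2202]
tool_rot: [0.0, 0.998, 0.056, 0.0]
contact_force: [-3.1, -1.1, 10.0]
gripper_width: 0.741
grasp_force: 32.2
t: 20.55
eef_pos: [0.6407, 0.0322, 0.2201]
tool_rot: [0.0, 0.998, 0.056, 0.001]
contact_force: [-9.1, -1.8, 20.6]
gripper_width: 0.74
grasp_force: 33.1
```

The reaction is now axial and stiff, with no further travel, so the funnel is seated. I'll ease off, release, rise and clear the view.

```bash
python3 -m inch '[[-0.001,0,-0.003,0],[0,0,0,0]]'
python3 -m inch '[[0,0,0,0],[0,0,0,0],[0,0,0,0],[0,0,0,0],[0,0,0,0]]' 0.08
python3 -m inch '[[0,0,-0.01,0],[0,0,-0.02,0],[0,0,-0.03,0],[0,0,-0.04,0],[0,0,-0.02,0],[-0.02,0,0,0],[-0.04,0.02,0,0],[-0.04,0.04,0,0],[-0.04,0.04,0,0],[-0.04,0.04,0,0],[-0.02,0.02,0,0],[0,0,0,0]]'
python3 - <<'E'
from h import *
a=np.array([-.4234,-.0469,.905]);N=np.array([.674,.0355,.17]);ims=[]
for n,(x,y,w,h) in(("top",(190,95,100,100)),("scene",(240,130,100,100))):
    q=bot.read_camera(n);im=cv2.cvtColor(q["color"],cv2.COLOR_RGB2BGR)
    im=cv2.convertScaleAbs(cv2.resize(im[y:y+h,x:x+w],None,fx=4,fy=4,interpolation=cv2.INTER_CUBIC),alpha=1.3)
    for s,rad in((.032,.032),(.078,.032)):   # adapter top face, funnel rim when home
        p=(proj(q,circle(N+s*a,a,rad))-[x,y]+.5)*4;cv2.polylines(im,[p.astype(int)],False,(0,255,0),1)
    ims.append(im)
cv2.imwrite("pics/fin.png",np.hstack(ims))
E
```

```text
t: 20.75
eef_pos: [0.6392, 0.0319, 0.2197]
tool_rot: [0.0, 0.998, 0.056, -0.0]
contact_force: [-1.7, 0.1, 3.0]
gripper_width: 0.74
grasp_force: 33.4
t: 21.25
eef_pos: [0.6397, 0.0319, 0.2194]
tool_rot: [-0.0, 0.998, 0.056, -0.0]
contact_force: [0.4, 0.4, 1.0]
gripper_width: 0.937
grasp_force: 0.0
t: 22.45
eef_pos: [0.4687, -0.1382, 0.3406]
tool_rot: [0.001, 0.999, 0.052, 0.0]
contact_force: [0.7, -0.0, 0.5]
gripper_width: 0.939
grasp_force: 0.0
```

View pics/fin.png

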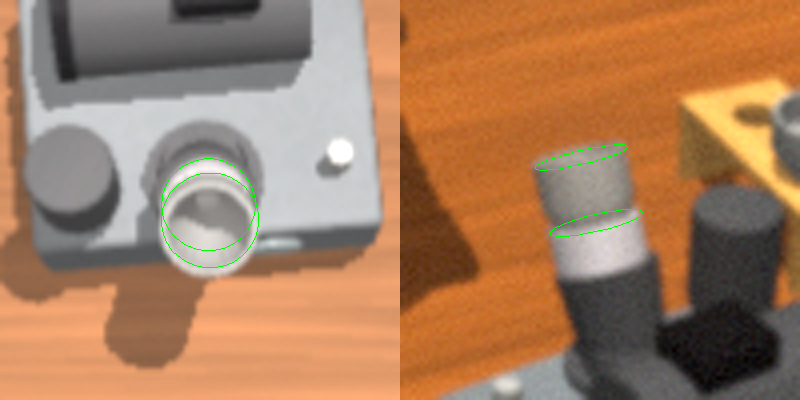

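Final view: the funnel sits in the adapter and roughly in line, but in the top view its rim's lower edge is near crop y≈277 against 268 predicted. I'll check numerically whether that is cocking or a bias in my neck estimate.

```bash
cat > edge.py <<'E'
from h import *
r=bot.read_camera("top");s_=bot.read_camera("scene")
a=np.array([-.4234,-.0469,.905]);N=np.array([.674,.0355,.17])
bgr=lambda q:cv2.cvtColor(q["color"],cv2.COLOR_RGB2BGR)
from scipy.ndimage import map_coordinates as mc
def edges(q,im,s,rad,angs,tag):
    # signed offset (px, outward) of strongest edge from the predicted circle, along image normals
    im=cv2.GaussianBlur(im.astype(np.float32).sum(2),(0,0),.7);c=proj(q,N+s*a)[0];P=proj(q,circle(N+s*a,a,rad,721));out=[]
    for A in angs:
        d=np.array([np.cos(np.radians(A)),np.sin(np.radians(A))]);v=P-c;i=np.argmax(v@d/np.linalg.norm(v,axis=1))
        k=np.arange(-5,5.01,.1);pts=P[i]+np.outer(k,d);g=np.abs(np.gradient(mc(im,[pts[:,1],pts[:,0]],order=1)))
        out.append(round(float(k[np.argmax(g)]),1))
    print(tag,dict(zip(angs,out)))
t0=cv2.imread("pics/top0.png");t1=cv2.imread("pics/raw_top1.png");s0=cv2.imread("pics/scene0.png");s1=cv2.imread("pics/raw_scene1.png")
an=[0,30,60,90,120,150,180]
edges(r,t0,0,.036,an,"top neck rim"); edges(r,t0,0,.028,an+[270],"top neck bore")
edges(r,t1,.032,.032,an,"top adapter"); edges(r,t1,.032,.022,an+[270],"top adapter bore")
edges(r,bgr(r),.078,.032,an,"top funnel"); edges(r,bgr(r),.078,.028,an+[270],"top funnel bore")
b=[180,225,270,315,0]
edges(s_,s0,0,.036,b,"sc neck");edges(s_,s1,.032,.032,b,"sc adapter");edges(s_,bgr(s_),.078,.032,b,"sc funnel")
E
python3 edge.py
```

```text
top neck rim {0: -0.1, 30: -0.4, 60: 1.0, 90: 0.5, 120: 1.2, 150: -1.8, 180: 1.9}
top neck bore {0: 2.7, 30: 2.4, 60: 3.7, 90: 3.3, 120: 4.0, 150: -4.7, 180: 4.7, 270: 3.7}
top adapter {0: -4.0, 30: 1.1, 60: 1.4, 90: 1.0, 120: 1.8, 150: 0.9, 180: 0.2}
top adapter bore {0: -0.6, 30: 4.7, 60: 5.0, 90: 4.7, 120: 5.0, 150: 4.6, 180: 3.7, 270: -1.5}
top funnel {0: -3.0, 30: -1.4, 60: 2.1, 90: 1.7, 120: 2.2, 150: 1.7, 180: -0.0}
top funnel bore {0: -1.5, 30: 0.1, 60: 3.5, 90: 3.1, 120: 3.7, 150: 3.2, 180: 1.9, 270: 4.4}
sc neck {180: 0.5, 225: -0.1, 270: -0.1, 315: 1.4, 0: 3.9}
sc adapter {180: 3.5, 225: 1.4, 270: 1.2, 315: 0.9, 0: 2.9}
sc funnel {180: -0.6, 225: 1.9, 270: 1.3, 315: 1.5, 0: 3.8}
```

```bash
cat > edge2.py <<'E'
from edge import *
from scipy.optimize import least_squares
print("----")
def fit(q,im,s,rad,lo,hi,tag,R=3):
    im=cv2.GaussianBlur(im.astype(np.float32).sum(2),(0,0),.6);P=proj(q,circle(N+s*a,a,rad,361))[:-1]
    T=np.roll(P,-1,0)-np.roll(P,1,0);n=np.c_[T[:,1],-T[:,0]];n/=np.linalg.norm(n,axis=1)[:,None]
    if ((P-P.mean(0))*n).sum()<0:n=-n
    an=np.degrees(np.arctan2(n[:,1],n[:,0]))%360;ok=((an-lo)%360)<=((hi-lo)%360);P,n=P[ok],n[ok]
    k=np.arange(-R,R+.01,.1);o=[];
    for p,d in zip(P,n):
        x=p+np.outer(k,d);g=np.abs(np.gradient(mc(im,[x[:,1],x[:,0]],order=1)));o.append(k[np.argmax(g)])
    o=np.array(o);S=least_squares(lambda v:n@v-o,[0,0],loss="soft_l1",f_scale=.3).x
    print(f"{tag:14s} shift px {S.round(2)}  med resid {np.median(np.abs(n@S-o)):.2f} n{len(o)}")
r2=bgr(r);s2=bgr(s_)
for im,s,rd,t in((t0,0,.036,"neck"),(t1,.032,.032,"adapter"),(r2,.078,.032,"funnel")): fit(r,im,s,rd,20,160,"top "+t)
for im,s,rd,t in((s0,0,.036,"neck"),(s1,.032,.032,"adapter"),(s2,.078,.032,"funnel")): fit(s_,im,s,rd,200,340,"sc "+t)
for im,t in((s1,"1"),(s2,"2")): fit(s_,im,0,.032,50,130,"sc collarfoot"+t)
# expected image shift per mm / deg
for q,nm in((r,"top"),(s_,"sc")):
    for s,t in((.032,"ad"),(.078,"fu")):
        th=.44+np.radians(2);b=np.array([-np.sin(th)*.994,-np.sin(th)*.11,np.cos(th)])
        c=proj(q,N+s*a)[0];print(nm,t,"2deg",(proj(q,N+s*b)[0]-c).round(2),"2mm axial",(proj(q,N+(s+.002)*a)[0]-c).round(2),"2mm -x",(proj(q,N+s*a-[.002,0,0])[0]-c).round(2))
E
python3 edge2.py | sed -n '/----/,$p'
```

```text
----
top neck       shift px [0.14 1.01]  med resid 0.60 n141
top adapter    shift px [-0.29  1.74]  med resid 0.17 n141
top funnel     shift px [-0.43  2.24]  med resid 0.22 n141
sc neck        shift px [-0.31 -0.02]  med resid 0.35 n175
sc adapter     shift px [-1.26 -0.97]  med resid 0.22 n175
sc funnel      shift px [-0.22 -0.98]  med resid 0.60 n177
sc collarfoot1 shift px [-0.54 -0.75]  med resid 0.16 n146
sc collarfoot2 shift px [-0.69 -0.77]  med resid 0.24 n146
top ad 2deg [0.04 0.4 ] 2mm axial [0.02 0.17] 2mm -x [-0.01  0.72]
top fu 2deg [0.1 1. ] 2mm axial [0.02 0.18] 2mm -x [-0.01  0.75]
sc ad 2deg [-0.21 -0.01] 2mm axial [-0.16 -0.71] 2mm -x [-0.34 -0.35]
sc fu 2deg [-0.51  0.01] 2mm axial [-0.17 -0.72] 2mm -x [-0.34 -0.33]
```

All measured shifts are compatible with a small (about 3 mm) bias in my neck estimate; a residual tilt of up to 2° is at the noise level. To be sure, I'll regrip the funnel at the release pose and give one firm axial press.

```bash
python3 go.py .6397 .0319 .34 -83.7
python3 -m inch '[[0.02,-0.02,0,0],[0.04,-0.04,0,0],[0.04,-0.04,0,0],[0.04,-0.04,0,0],[0.04,-0.02,0,0],[0.02,0,0,0],[0,0,0,0],[0,0,0,0]]' 0.0854
python3 go.py .6397 .0319 .2194 -83.7
```

```text
t 22.75 p [ 0.472  -0.1326  0.3398] tilt 0.03 turn 0.3 shift [ 1.848e-01 -1.451e-01 -1.000e-04] F [0.4 1.2 0.6] w 0.0801 g 0.0 q7 -1.35
t: 23.55
eef_pos: [0.6397, 0.0327, 0.3388]
tool_rot: [-0.0, 0.998, 0.057, -0.001]
contact_force: [-0.5, 0.1, 0.3]
gripper_width: 1.001
grasp_force: 0.0
t 23.55 p [0.6397 0.0327 0.3388] tilt 0.09 turn 0.2 shift [1.000e-04 9.000e-04 1.194e-01] F [-0.5  0.1  0.3] w 0.0855 g 0.0 q7 -1.75
```

```bash
python3 -m inch '[[0,0,0.03,0],[0,0.0006,0.04,0],[0,0,0.03,0],[0,0,0.018,0],[0,0,0,0],[0,0,0,0]]'
python3 -m inch '[[0,0,0,0],[0,0,0,0],[0,0,0,0],[0,0,0,0],[0,0,0,0]]' 0.03 60
python3 -m inch '[[0.001,0,0.002,0],[0.001,0,0.002,0],[0,0,0,0],[0,0,0,0]]'
```

```text
t: 24.15
eef_pos: [0.6396, 0.031, 0.2225]
tool_rot: [0.0, 0.998, 0.056, 0.0]
contact_force: [1.1, -0.1, 0.6]
gripper_width: 1.003
grasp_force: 0.0
t: 24.65
eef_pos: [0.6405, 0.0314, 0.224]
tool_rot: [0.0, 0.998, 0.056, 0.001]
contact_force: [-2.8, -0.3, 6.4]
gripper_width: 0.73
grasp_force: 65.3
t: 25.05
eef_pos: [0.6408, 0.0315, 0.2239]
tool_rot: [0.001, 0.998, 0.056, 0.0]
contact_force: [-20.3, -2.5, 32.9]
gripper_width: 0.726
grasp_force: 68.1
```

```bash
python3 -m inch '[[0,0,0.002,0],[0,0,0,0],[0,0,0,0]]'
python3 -m inch '[[-0.002,0,-0.003,0],[-0.001,0,-0.003,0],[0,0,0,0],[0,0,0,0]]'
python3 -m inch '[[0,0,0,0],[0,0,0,0],[0,0,0,0],[0,0,0,0],[0,0,0,0]]' 0.08
python3 -m inch '[[0,0,-0.01,0],[0,0,-0.02,0],[0,0,-0.03,0],[0,0,-0.04,0],[0,0,-0.02,0],[-0.02,0,0,0],[-0.04,0.02,0,0],[-0.04,0.04,0,0],[-0.04,0.04,0,0],[-0.04,0.04,0,0],[-0.02,0.02,0,0],[0,0,0,0]]'
python3 edge2.py | sed -n '/----/,/collarfoot2/p'
```

```text
t: 25.35
eef_pos: [0.6408, 0.0315, 0.2238]
tool_rot: [0.001, 0.998, 0.055, 0.001]
contact_force: [-25.7, -3.5, 44.4]
gripper_width: 0.732
grasp_force: 69.1
t: 25.75
eef_pos: [0.6393, 0.0312, 0.2234]
tool_rot: [0.0, 0.998, 0.056, 0.001]
contact_force: [-5.1, -0.8, 11.0]
gripper_width: 0.728
grasp_force: 66.6
t: 26.25
eef_pos: [0.6387, 0.0312, 0.2213]
tool_rot: [-0.0, 0.998, 0.056, -0.0]
contact_force: [0.0, 0.7, 0.1]
gripper_width: 0.931
grasp_force: 0.0
t: 27.45
eef_pos: [0.4677, -0.1389, 0.3426]
tool_rot: [0.001, 0.999, 0.052, -0.0]
contact_force: [0.2, -0.0, -0.1]
gripper_width: 0.939
grasp_force: 0.0
----
top neck       shift px [0.14 1.01]  med resid 0.60 n141
top adapter    shift px [-0.29  1.74]  med resid 0.17 n141
top funnel     shift px [-0.03  2.86]  med resid 0.16 n141
sc neck        shift px [-0.31 -0.02]  med resid 0.35 n175
sc adapter     shift px [-1.26 -0.97]  med resid 0.22 n175
sc funnel      shift px [-1.75 -0.69]  med resid 0.41 n177
sc collarfoot1 shift px [-0.54 -0.75]  med resid 0.16 n146
sc collarfoot2 shift px [-0.56 -0.81]  med resid 0.17 n146
```

The second press was rigid (44 N axial, no travel), but backing off toward −x while still gripped dragged the funnel's top out slightly (rim shift 2.2→2.9 px). I'll regrip, press straight with a slight +x push and release there without backing off.

```bash
python3 -m inch '[[0.02,-0.02,0,0],[0.04,-0.04,0,0],[0.04,-0.04,0,0],[0.04,-0.04,0,0],[0.04,-0.02,0,0],[0.02,0,0,0],[0,0,0,0],[0,0,0,0]]' 0.0854
python3 go.py .639 .0315 .222 -83.7
```

```text
t: 28.35
eef_pos: [0.6389, 0.0329, 0.3412]
tool_rot: [-0.001, 0.998, 0.057, -0.0]
contact_force: [-0.6, 0.1, 0.6]
gripper_width: 0.999
grasp_force: 0.0
t 28.35 p [0.6389 0.0329 0.3412] tilt 0.08 turn 0.2 shift [1.000e-04 1.500e-03 1.192e-01] F [-0.6  0.1  0.6] w 0.0853 g 0.0 q7 -1.75
```

```bash
python3 -m inch '[[0,0.0008,0.03,0],[0,0,0.04,0],[0,0,0.03,0],[0,0,0.018,0],[0,0,0,0],[0,0,0,0]]'
python3 -m inch '[[0,0,0,0],[0,0,0,0],[0,0,0,0],[0,0,0,0],[0,0,0,0]]' 0.03 40
python3 -m inch '[[0.001,0,0.001,0],[0.001,0,0.001,0],[0.001,0,0.001,0],[0,0,0,0],[0,0,0,0]]'
```

```text
t: 28.95
eef_pos: [0.6388, 0.0304, 0.2246]
tool_rot: [-0.0, 0.998, 0.056, 0.0]
contact_force: [-0.1, -0.7, 0.1]
gripper_width: 1.005
grasp_force: 0.0
t: 29.45
eef_pos: [0.6396, 0.0306, 0.2259]
tool_rot: [0.0, 0.998, 0.056, 0.001]
contact_force: [-2.8, -0.4, 5.4]
gripper_width: 0.732
grasp_force: 43.5
t: 29.95
eef_pos: [0.6399, 0.0307, 0.2258]
tool_rot: [0.001, 0.998, 0.056, -0.001]
contact_force: [-19.5, -3.0, 28.6]
gripper_width: 0.737
grasp_force: 45.8
```

```bash
python3 -m inch '[[0,-0.001,0,0],[0,0,0,0],[0,0,0,0]]'
python3 -m inch '[[0,0,0,0],[0,0,0,0],[0,0,0,0],[0,0,0,0],[0,0,0,0]]' 0.08
python3 -m inch '[[0,0,-0.01,0],[0,0,-0.02,0],[0,0,-0.03,0],[0,0,-0.04,0],[0,0,-0.02,0],[-0.02,0,0,0],[-0.04,0.02,0,0],[-0.04,0.04,0,0],[-0.04,0.04,0,0],[-0.04,0.04,0,0],[-0.02,0.02,0,0],[0,0,0,0]]'
python3 edge2.py | sed -n '/----/,/collarfoot2/p' | grep -E "fun|foot"
```

```text
t: 30.25
eef_pos: [0.6399, 0.0307, 0.2258]
tool_rot: [0.002, 0.998, 0.055, -0.001]
contact_force: [-20.3, -3.9, 29.7]
gripper_width: 0.733
grasp_force: 45.8
t: 30.75
eef_pos: [0.6418, 0.0317, 0.2203]
tool_rot: [-0.0, 0.998, 0.056, -0.0]
contact_force: [0.5, 0.4, 0.6]
gripper_width: 0.936
grasp_force: 0.0
t: 31.95
eef_pos: [0.4707, -0.1384, 0.3414]
tool_rot: [0.001, 0.999, 0.052, -0.0]
contact_force: [0.6, -0.0, 0.2]
gripper_width: 0.939
grasp_force: 0.0
top funnel     shift px [0.23 2.88]  med resid 0.16 n141
sc funnel      shift px [-2.02 -0.63]  med resid 0.37 n177
sc collarfoot1 shift px [-0.54 -0.75]  med resid 0.16 n146
sc collarfoot2 shift px [-0.59 -0.77]  med resid 0.15 n146
```

```bash
cat > mid.py <<'E'
from edge import *
print("----")
def mid(q,im,s,rad,tag):
    im=cv2.GaussianBlur(im.astype(np.float32)[:,:,2],(0,0),.6)  # red: table bright, metal dark/grey
    sat=cv2.GaussianBlur((IM.astype(np.float32).max(2)-IM.astype(np.float32).min(2)),(0,0),.6)
    c=proj(q,N+s*a)[0];t=proj(q,N+(s+.01)*a)[0]-c;t/=np.linalg.norm(t);n=np.array([-t[1],t[0]])
    P=proj(q,circle(N+s*a,a,rad,721));w=np.abs((P-c)@n).max();o=[]
    for sg in(-1,1):
        k=np.arange(-4,4.01,.1);x=c+np.outer(sg*(w+k),n);g=np.abs(np.gradient(mc(sat,[x[:,1],x[:,0]],order=1)));m=g>.6*g.max()
        o.append((k[m]*g[m]).sum()/g[m].sum())
    print(f"{tag} s={s*1e3:.0f} half-widths err {o[0]:+.2f} {o[1]:+.2f} mid shift {(o[1]-o[0])/2*n[0]:+.2f} (right+)")
for nm,f in(("adapter only","pics/raw_scene1.png"),("now",None)):
    IM=cv2.imread(f) if f else bgr(s_)
    for s in(-.02,-.012):mid(s_,IM,s,.036 if 0 else .036,nm+" neck")
    for s in(.01,.016,.022,.027):mid(s_,IM,s,.032,nm+" collar")
    if not f:
        for s in(.05,.056,.062,.068,.074):mid(s_,IM,s,.032,nm+" band")
print("px: 2mm -x / -y at s=62:",proj(s_,N+.062*a-[.002,0,0])[0]-proj(s_,N+.062*a)[0],proj(s_,N+.062*a-[0,.002,0])[0]-proj(s_,N+.062*a)[0])
E
python3 mid.py | sed -n '/----/,$p'
```

```text
----
adapter only neck s=-20 half-widths err -1.08 -0.72 mid shift +0.18 (right+)
adapter only neck s=-12 half-widths err -0.73 -0.51 mid shift +0.11 (right+)
adapter only collar s=10 half-widths err +0.74 -0.38 mid shift -0.55 (right+)
adapter only collar s=16 half-widths err +0.41 -0.38 mid shift -0.38 (right+)
adapter only collar s=22 half-widths err +0.52 -0.05 mid shift -0.28 (right+)
adapter only collar s=27 half-widths err +0.49 -0.42 mid shift -0.44 (right+)
now neck s=-20 half-widths err -1.04 -0.73 mid shift +0.15 (right+)
now neck s=-12 half-widths err -0.75 -0.20 mid shift +0.27 (right+)
now collar s=10 half-widths err +0.86 -0.75 mid shift -0.78 (right+)
now collar s=16 half-widths err +0.54 -0.47 mid shift -0.49 (right+)
now collar s=22 half-widths err +0.83 -0.64 mid shift -0.71 (right+)
now collar s=27 half-widths err +0.52 -0.60 mid shift -0.54 (right+)
now band s=50 half-widths err +1.16 -1.70 mid shift -1.40 (right+)
now band s=56 half-widths err +1.15 -1.35 mid shift -1.22 (right+)
now band s=62 half-widths err +1.45 -1.66 mid shift -1.52 (right+)
now band s=68 half-widths err +1.45 -1.35 mid shift -1.36 (right+)
now band s=74 half-widths err +1.43 -1.75 mid shift -1.55 (right+)
px: 2mm -x / -y at s=62: [-0.34325049 -0.33655545] [-0.65759275  0.16548538]
```

The numbers agree on the adapter being aligned, but the funnel's rim sits about 3 mm out toward −x relative to it, so it may be cocked in the bore. I'll regrip, lift it a few mm to free it, shift toward +x, and reseat.

```bash
python3 -m inch '[[0.02,-0.02,0,0],[0.04,-0.04,0,0],[0.04,-0.04,0,0],[0.04,-0.04,0,0],[0.04,-0.02,0,0],[0.02,0,0,0],[0,0,0.04,0],[0,0,0.03,0],[0,0,0,0],[0,0,0,0],[0,0,0,0],[0,0,0,0]]' 0.0854
python3 go.py .6395 .0316 .222 -83.7
```

```text
t: 33.35
eef_pos: [0.6427, 0.0323, 0.2728]
tool_rot: [-0.0, 0.998, 0.056, 0.002]
contact_force: [-0.6, 0.0, 0.4]
gripper_width: 1.003
grasp_force: 0.0
t 33.35 p [0.6427 0.0323 0.2728] tilt 0.20 turn 0.1 shift [-0.0035  0.0003  0.0508] F [-0.6  0.   0.4] w 0.0857 g 0.0 q7 -1.79
```

```bash
python3 -m inch '[[-0.003,0.0003,0.02,0],[0,0,0.02,0],[0,0,0.01,0],[0,0,0,0],[0,0,0,0]]'
python3 -m inch '[[0,0,0,0],[0,0,0,0],[0,0,0,0],[0,0,0,0],[0,0,0,0]]' 0.03 40
python3 -m inch '[[-0.001,0,-0.003,0],[-0.001,0,-0.003,0],[-0.001,0,-0.002,0],[0,0,0,0]]'
python3 -m inch '[[0.002,0,0,0],[0.002,0,0,0],[0.001,0,0,0],[0,0,0,0]]'
```

```text
t: 33.85
eef_pos: [0.6394, 0.0312, 0.2217]
tool_rot: [-0.0, 0.998, 0.056, 0.001]
contact_force: [0.3, 0.1, 0.5]
gripper_width: 0.999
grasp_force: 0.0
t: 34.35
eef_pos: [0.6394, 0.0313, 0.2222]
tool_rot: [0.0, 0.998, 0.056, 0.001]
contact_force: [-0.9, 0.2, 5.6]
gripper_width: 0.737
grasp_force: 44.1
t: 34.75
eef_pos: [0.6357, 0.0307, 0.2289]
tool_rot: [0.0, 0.998, 0.056, 0.0]
contact_force: [-0.5, 0.4, -0.8]
gripper_width: 0.733
grasp_force: 44.0
t: 35.15
eef_pos: [0.641, 0.0314, 0.2284]
tool_rot: [-0.0, 0.998, 0.056, -0.0]
contact_force: [0.7, 0.5, -1.3]
gripper_width: 0.734
grasp_force: 44.0
```

```bash
python3 -m inch '[[0.002,0,0,0],[0,0,0,0]]'
python3 -m inch '[[0.001,0,0.003,0],[0.001,0,0.003,0],[0,0,0,0],[0,0,0,0]]'
python3 -m inch '[[0,0,0.002,0],[0,0,0.002,0],[0,0,0,0],[0,0,0,0]]'
```

```text
t: 35.35
eef_pos: [0.6426, 0.0316, 0.2284]
tool_rot: [-0.0, 0.998, 0.056, -0.0]
contact_force: [-1.3, -1.1, -1.9]
gripper_width: 0.736
grasp_force: 44.0
t: 35.75
eef_pos: [0.644, 0.032, 0.2243]
tool_rot: [0.0, 0.998, 0.056, -0.001]
contact_force: [-10.0, -0.9, 12.8]
gripper_width: 0.736
grasp_force: 45.3
t: 36.15
eef_pos: [0.644, 0.0321, 0.2241]
tool_rot: [0.001, 0.998, 0.056, 0.0]
contact_force: [-19.4, -3.2, 34.1]
gripper_width: 0.734
grasp_force: 47.4
```

It lifted and moved freely, so it isn't jammed. The old and new pressed positions are at the same axial depth and differ only sideways. So the shoulder is flush in both cases and the offset is just the 2.5 mm radial play. Releasing here, nearer the centre.

```bash
python3 -m inch '[[-0.002,0,-0.003,0],[0,0,0,0],[0,0,0,0]]'
python3 -m inch '[[0,0,0,0],[0,0,0,0],[0,0,0,0],[0,0,0,0],[0,0,0,0]]' 0.08
python3 -m inch '[[0,0,-0.01,0],[0,0,-0.02,0],[0,0,-0.03,0],[0,0,-0.04,0],[0,0,-0.02,0],[-0.02,0,0,0],[-0.04,0.02,0,0],[-0.04,0.04,0,0],[-0.04,0.04,0,0],[-0.04,0.04,0,0],[-0.02,0.02,0,0],[0,0,0,0]]'
python3 edge2.py | sed -n '/----/,/collarfoot2/p' | grep -E "fun|foot"; python3 mid.py | grep now
```

```text
t: 36.45
eef_pos: [0.6434, 0.0318, 0.224]
tool_rot: [0.0, 0.998, 0.056, 0.001]
contact_force: [-6.3, -0.5, 15.1]
gripper_width: 0.737
grasp_force: 45.5
t: 36.95
eef_pos: [0.6428, 0.0315, 0.2213]
tool_rot: [-0.0, 0.998, 0.056, -0.0]
contact_force: [-0.4, -0.6, -0.0]
gripper_width: 0.935
grasp_force: 0.0
t: 38.15
eef_pos: [0.4718, -0.1386, 0.3425]
tool_rot: [0.001, 0.999, 0.052, -0.0]
contact_force: [0.6, 0.1, 0.3]
gripper_width: 0.941
grasp_force: 0.0
top funnel     shift px [-0.35  1.45]  med resid 0.20 n141
sc funnel      shift px [-1.03 -0.83]  med resid 0.31 n177
sc collarfoot1 shift px [-0.54 -0.75]  med resid 0.16 n146
sc collarfoot2 shift px [-0.81 -0.74]  med resid 0.21 n146
now neck s=-20 half-widths err -1.07 -0.74 mid shift +0.16 (right+)
now neck s=-12 half-widths err -0.75 -0.58 mid shift +0.08 (right+)
now collar s=10 half-widths err +0.88 -0.43 mid shift -0.64 (right+)
now collar s=16 half-widths err +0.62 -0.48 mid shift -0.53 (right+)
now collar s=22 half-widths err +0.86 -0.86 mid shift -0.84 (right+)
now collar s=27 half-widths err +0.59 -0.58 mid shift -0.57 (right+)
now band s=50 half-widths err +0.45 -0.66 mid shift -0.54 (right+)
now band s=56 half-widths err +0.13 -0.37 mid shift -0.24 (right+)
now band s=62 half-widths err +0.45 -0.67 mid shift -0.55 (right+)
now band s=68 half-widths err +0.15 -0.33 mid shift -0.23 (right+)
now band s=74 half-widths err +0.44 -0.65 mid shift -0.53 (right+)
```

The funnel's offsets now match the adapter's within 0.3 px in both views: top (−0.35, 1.45) against (−0.29, 1.74), scene (−1.03, −0.83) against (−1.26, −0.97). It's in line and home, so I'm handing in.

```bash
python3 -c "
from station import bot
print(bot.hand_in())"
```

```text
the job is handed in; nothing more can be done
None
```

I seated the adapter sleeve in the neck and the narrow funnel in the adapter, and handed in at about 38 s; both took a firm push along the neck without moving and line up within about 1 mm in both cameras, and I never touched the bottle, can or wide funnel, though I took no final look at those three.

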